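# Find the last carrot in the produce bin

## Robot

A 7-joint arm with a two-finger parallel gripper is mounted at the origin on a cart in front of the work surface, level with it; the furniture and walls round the work are solid. World frame = base frame: x ahead of the robot, y to its left, z up, the work surface at z = 0. Lengths are in m, angles in rad, forces in N, time in s.
With the tool pointing down it reaches from about 0.4 to 0.85 m from the base axis. Payload 4.5 kg.
Tool frame: the origin (TCP) lies midway between the tips of the shut fingers; the grasp point (between the pads) lies 19 mm behind it; z points along the fingers, y is the line along which they close (so a half turn about z gives the same grasp; the last joint's range is limited). The gripper opens to 85 mm and grips with 20 to 120 N. Pads are 22 mm wide; open, the fingers measure 114 mm over their backs; the gripper's body (76 mm by 85 mm) begins 54 mm behind the grasp point. The pads swing forward as they close: fully open they stand 13 mm farther back than shut.
Start: joints at [1.246, 0.689, -0.195, 1.565, 0.157, 0.902, -0.215], TCP at [0.219, -0.585, 0.231] pointing down, gripper open.
Joint ranges: [-3.01, 3.01], [-0.46, 2.08], [-1.47, 1.51], [0.13, 2.56], [-1, 4.14], [0.04, 2.09], [-2.66, 2.66]. Speed limits (rad/s): [2.57, 2.57, 3.14, 3.14, 3.14, 3.14, 3.14].

## Interface

Orientations are given as a rotation vector (axis times angle).
In Python, from cell import robot, optics gives the robot as it stands.
- The arm moves only by the tool step_arm, never from a script. Its arguments are lists of equal length, an entry for each row: "travel": the shift along the tool's x, y, z normalised to -1 to 1, where 1 is 0.02 m, a list of three; "dr": the turn, a rotation vector about the tool's x, y, z normalised to -1 to 1, where 1 is 0.15 rad, a list of three; "gripper": the opening, from -1 (shut) to 1 (fully open). A call has 1 to 5 rows; each row shifts and turns the commanded pose from where the row before left it, along the tool's axes as they then stand; what a row does not reach is not made up. A row lasts 1/10 s, in which the tool goes at most 50 mm and 8.59 degrees, less where a joint would pass 70% of its speed; a pose out of reach is approached as far as the arm can. A call with a number of a shift or a turn outside -1 to 1 is refused whole. A call with a gripper value outside its range is refused whole. The fingers move at their own pace and stop on an object; "grip_force" is the grip in N (left out, the last holds). Time passes only in rows, so rows that do not move let the fingers close. It gives the time, the measured TCP pose, the force, the opening and the grip force at its end, in the units of the state.
- robot.get_obs(): the state, without advancing time (a new reading comes with each control period).
- optics.capture(name): name is "scene" or "side" or "wrist"; returns a dict with "color" (400x640x3 uint8, blue, green, red), "range_z" (400x640 float32, m along the optical axis (not along the pixel's ray), 0 where there is no reading), "mtx" (3x3 intrinsics, pixels), "camera_from_world" (4x4, takes a point from world to camera coordinates); the wrist camera has in their place "T_tool_cam" (4x4, takes a point from camera to tool coordinates, whose origin is the TCP and whose axes are the flange's). Camera axes: x right, y up, looking along -z (the intrinsics and any distortion apply to the point x, -y, -z); pixel columns grow to the right and rows downward; lengths in m; the calibration is good to about 2 mm. A picture is of the moment at which its call begins: read the wrist's pose just before it.
- robot.sign_off(): hands the job in; it is judged then, once.
The state is a dict: "t": time; "qpos": joint angles; "dq": joint speeds; "tau": joint torques, N m; "tool_pos": TCP position; "tcp_rot": TCP orientation; "force": force on the tool from outside, world axes, zero at the start; "wrist_torque": the same for the moment, N m; "finger_gap": opening from 0.0 (shut) to 1.0 (fully open); "grasp_force": force on a finger pad.
Only numpy, scipy, OpenCV 4.12 (cv2) and the standard library are available. Lean on these libraries where they do the work, as an engineer would, in place of code of your own. Each camera call takes 0.05 s, during which the arm holds its last target. There are 200 camera calls.

## Task

I want to refill the produce bin, but one carrot is still lying somewhere on its floor, out of sight under the fixed rear top. Swing the lid right up and leave it standing open, feel for the carrot, take it out and lay it down flat on the wooden platter, lengthways beside the other three (not dropped, and not on top of them). Leave the platter, its three carrots and the things standing about where they are.

Things in the scene. Friction and masses are not known exactly. Their poses are not given: they have to be found in the camera images.
- bin: Fixed sage-green steel produce bin, 260 deep (x), 300 wide (y). Origin: centre of underside; -x front (faces robot), y across, z up. Walls 4 mm; bare flat floor 8 mm above origin, inside x -126..126, y -146..146 mm. Front wall 88 mm high; side walls slope up from it to a fixed top, 150 mm high, 4 thick, from x = -4 mm to the back. The lid closes the mouth between. Only the one carrot is inside.
- bin_lid (a joint): Angle of the bin's wooden lid about its hinge line (along the bin's y, at the front edge of the fixed top). 0 = shut, sloping down to the front 26 degrees below level; grows as the front edge swings up and back; 2.03 rad = upright, stop at 2.15. The hinge is stiff, so the lid stays at any angle; about 3 N at the bar moves it. It may start ajar, up to 0.35 rad.
- lid_hinge (a point): Middle of the lid's hinge line, at x = -4, y = 0, z = 150 mm in the bin's frame; axes as the bin's. A wall cabinet hangs behind and above: its underside is 0.42 m over the worktop, its front at world x = 0.6 m.
- lid_bar (a point): Middle of the lid's dark steel grip bar: round, 10 mm thick, 98 mm long, along the bin's y, 188 mm from the hinge line, 42 mm beyond the lid's front edge (lid 9 mm thick) on two arms, so a finger fits between bar and lid. With the lid shut it is 71 mm above the worktop and 44 mm in front of the bin.
- last_carrot: Orange carrot in the bin, 50 g. Origin: underside, mid-length of all; y runs along it to the greens. Root from y = -62 (thin tip) to 28 mm, up to 18 mm thick; green stubs from 28 to 62 mm cannot be felt. It starts on the bin's floor, greens toward the bin's front, within 15 degrees of the bin's x, origin 34 to 50 mm behind the bin's origin and up to 85 mm to either side of it.
- last_carrot_mid (a point): Point inside that carrot, on its axis 9 mm over its underside, 5 mm from the origin toward the thin tip: a good place to grip across the root.
- platter: Loose brown wooden platter, 225 wide (x), 420 long (y), 64 high, 0.55 kg. Origin: centre of underside; flat bed 13 mm above it, x = -112..112, y = -150..150 mm; both long ends curve up to 64 mm. The half at -x holds three carrots, the half at +x is empty.
- carrot_a: Carrot lying on the platter along its y, at about x = -86 mm of the platter; same size and axes as the last carrot (129 mm long).
- carrot_b: Second carrot on the platter, at about x = -58 mm (121 mm long).
- carrot_c: Third carrot on the platter, nearest the empty half, at about x = -30 mm (129 mm long).
- glass: Clear tall tumbler, 82 mm across, 152 high, standing. Origin: centre of the underside.
- jar: Small glass jar with green lid, 55 mm across, 70 high, standing. Origin: centre of the underside.
- lime: Lime, 60 x 48 x 48 mm. Origin: centre of the underside.
- bowl: Cream bowl, 115 mm across, 59 high, left of the bin. Origin: centre of the underside.

How it is judged:
By the outcome, as a careful person would: the job done as asked, in the order asked, and still so for the second after the job is handed in, with the robot touching nothing.
It also fails if it takes over 72 s, if anything falls off the work surface, if the arm or the gripper's body presses on something with over 40 N, if the wrist force passes 120 N, or if a joint passes its speed limit or range.

## Working session

There is one attempt and no reset: what is moved stays moved. The work goes in short steps, Python scripts to look and compute and a tool call to move; the robot and the scene stay as the last step left them, time stands still between calls to the robot, and variables do not carry over. Pictures are saved under pics/ and viewed, at most 10 in all, crops included, and the job is handed in when it is done.

Besides the shell and the picture viewer there is one more tool, called after "Request:" as name(argument=value, ...) on one line, values as JSON. step_arm: Moves the arm, as the interface text tells. Its arguments: {"type":"object","properties":{"travel":{"type":"array"},"dr":{"type":"array"},"gripper":{"type":"array"},"grip_force":{"type":"number"}},"required":["travel","dr","gripper"]}

```bash
mkdir -p pics; ls; cat > h.py <<'E'
import numpy as np, cv2
from cell import robot, optics
from scipy.spatial.transform import Rotation as R
def cloud(n):
    o=robot.get_obs(); c=optics.capture(n); z=c["range_z"]; K=np.array(c["mtx"])
    v,u=np.mgrid[0:z.shape[0],0:z.shape[1]]
    p=np.stack([(u-K[0,2])/K[0,0]*z,-(v-K[1,2])/K[1,1]*z,-z,np.ones_like(z)],-1)
    if "T_tool_cam" in c:
        T=np.eye(4);T[:3,:3]=R.from_rotvec(o["tcp_rot"]).as_matrix();T[:3,3]=o["tool_pos"];M=T@np.array(c["T_tool_cam"])
    else: M=np.linalg.inv(np.array(c["camera_from_world"]))
    w=(p@M.T)[...,:3]; w[z==0]=np.nan
    return c,w
E
python3 - <<'E'
from h import *
o=robot.get_obs();print(o)
for n in("scene","side"):
    c,w=cloud(n);cv2.imwrite(f"pics/{n}0.png",c["color"]);np.save(f"{n}0.npy",w)
    print(c.keys(),c["camera_from_world"],c["mtx"])
E
```

```text
pics
{'t': 0.0, 'qpos': array([ 1.24578366,  0.69000214, -0.19454511,  1.56637033,  0.15724818,
        0.90247375, -0.21511785]), 'dq': array([-0.00087991,  0.00173441,  0.0008907 ,  0.00174975,  0.00126219,
       -0.00030983,  0.00037643]), 'tau': array([ 9.68149434e-04, -5.39610744e+01, -1.26574270e+00, -1.58542371e+01,
        9.26785026e-03,  9.56070871e-03, -1.54497918e-06]), 'tool_pos': array([ 0.2192268 , -0.58458542,  0.23046648]), 'tcp_rot': array([-3.08935897e+00, -5.60372999e-01,  6.33068414e-04]), 'force': array([ 0.60435808, -0.56017118,  0.16898122]), 'wrist_torque': array([ 0.02071024, -0.00360727, -0.02044771]), 'grasp_force': 0.0, 'finger_gap': 0.9951962328736641}
dict_keys(['color', 'range_z', 'mtx', 'camera_from_world']) [[ 0.97856458 -0.2046828  -0.02272253 -0.52064755]
 [ 0.14951569  0.63023949  0.76186826 -0.20556298]
 [-0.1416207  -0.74893467  0.64733333 -1.55355716]
 [ 0.          0.          0.          1.        ]] [[486.85702477   0.         317.78936543]
 [  0.         486.85702477 207.50302281]
 [  0.           0.           1.        ]]
dict_keys(['color', 'range_z', 'mtx', 'camera_from_world']) [[-0.23901304  0.9709955  -0.00636495  0.06192582]
 [-0.76362125 -0.18391028  0.61891808  0.36338805]
 [ 0.59979609  0.1527899   0.78542975 -2.25890326]
 [ 0.          0.          0.          1.        ]] [[489.43881329   0.         314.15339573]
 [  0.         489.43881329 196.7357215 ]
 [  0.           0.           1.        ]]
```

View pics/scene0.png

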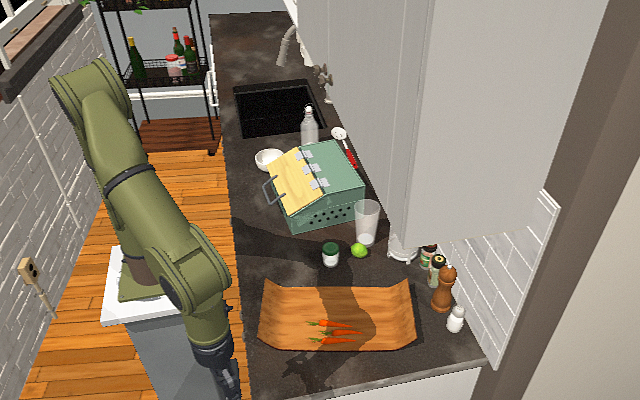

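View pics/side0.png

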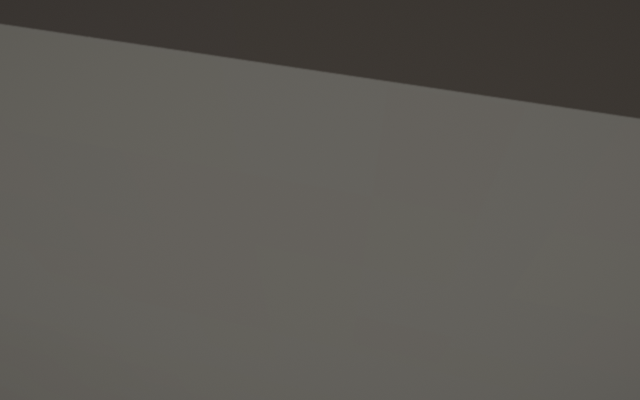

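The scene view shows the bin at about (320,185), its bar at (270,193), jar (330,255), lime (359,250) and glass (367,222). The platter is at (340,318), with three carrots at about (335,331). The side camera sees only the cabinet.

```bash
python3 - <<'E'
from h import *
w=np.load("scene0.npy");im=cv2.imread("pics/scene0.png");hsv=cv2.cvtColor(im,cv2.COLOR_BGR2HSV)
H,S,V=[hsv[...,i].astype(int) for i in range(3)]
x,y,z=w[...,0],w[...,1],w[...,2]
v,u=np.mgrid[0:400,0:640]
def rect(m,n):
    p=w[m];r=cv2.minAreaRect(p[:,:2].astype(np.float32)*1000);print(n,m.sum(),np.round(r[0],1),np.round(r[1],1),round(r[2],2),"z",np.round(np.nanpercentile(p[:,2],[5,50,95]),4));print(np.round(cv2.boxPoints(r)).tolist())
print("table z",np.round(np.nanmedian(z[265:280,250:300]),4))
box=(u>255)&(u<375)&(v>130)&(v<235)
green=(H>40)&(H<90)&(S>30)&box
rect(green&(abs(z-.15)<.006),"top")
lid=(H>12)&(H<32)&(S>60)&box&(z>.05)
rect(lid,"lid")
p=w[lid];c=p.mean(0);n=np.linalg.svd(p-c,full_matrices=False)[2][2];print("lid n",n*np.sign(n[2]),c)
bar=(u>258)&(u<284)&(v>176)&(v<210)&(S<70)&(z>.03)&(z<.3)&~green
rect(bar,"bar")
plat=(u>240)&(u<430)&(v>270)&(v<358)
bed=plat&(abs(z-.013)<.004)&(S>70)
rect(bed,"bed")
rect(plat&(z>.008)&(z<.075)&(S>60),"platter")
orange=plat&(((H<11)|(H>174))&(S>170))
k,lab,st,ce=cv2.connectedComponentsWithStats(orange.astype(np.uint8))
for i in range(1,k):
    if st[i,4]>20: rect(lab==i,f"carrot {ce[i]}")
gr=plat&(H>35)&(H<85)&(S>80)
rect(gr,"greens")
rect((H>40)&(H<85)&(u>318)&(u<342)&(v>238)&(v<270)&(z>.03)&(S>60),"jarlid")
rect((H>25)&(H<60)&(u>348)&(u<370)&(v>240)&(v<262)&(z>.01)&(S>80),"lime")
g=(u>350)&(u<385)&(v>196)&(v<250)&(z>.02)&(z<.17)&~green&(S<60)
rect(g,"glass")
rect((u>250)&(u<285)&(v>145)&(v<172)&(z>.02)&(z<.1)&(S<60),"bowl")
E
```

```text
table z 0.0004
top 1783 [628.2 188.8] [157.9 406.9] 4.62 z [0.1465 0.1505 0.1542]
[[533.0, 385.0], [566.0, -20.0], [723.0, -8.0], [691.0, 398.0]]
lid 1988 [500.4 217.9] [155.9 311.7] 4.57 z [0.1025 0.1264 0.1517]
[[410.0, 367.0], [435.0, 56.0], [590.0, 69.0], [566.0, 379.0]]
lid n [-0.40892118 -0.04465668  0.91147641] [0.48656384 0.20402612 0.12639098]
bar 140 [411.  210.3] [ 55.9 125.9] 9.03 z [0.0771 0.0861 0.1084]
[[374.0, 268.0], [393.0, 144.0], [448.0, 153.0], [429.0, 277.0]]
bed 6097 [ 535.1 -309.3] [236.7 549.2] 79.84 z [0.0102 0.0136 0.0165]
[[244.0, -377.0], [785.0, -474.0], [826.0, -241.0], [286.0, -144.0]]
platter 9831 [ 528.8 -294.1] [258.9 559.4] 77.73 z [0.0104 0.0152 0.0519]
[[228.0, -361.0], [775.0, -480.0], [830.0, -227.0], [283.0, -108.0]]
carrot [333.03738318 323.86915888] 107 [ 511.6 -335.3] [12.1 89.5] 73.2 z [0.0178 0.0245 0.0317]
[[467.0, -328.0], [553.0, -354.0], [556.0, -342.0], [471.0, -317.0]]
carrot [343.55371901 332.19834711] 121 [ 535.5 -371.5] [15. 86.] 83.66 z [0.0174 0.0243 0.0311]
[[492.0, -374.0], [577.0, -384.0], [579.0, -369.0], [494.0, -359.0]]
c
[... 299 characters left out ...]
603.0, -434.0], [564.0, -427.0]]
greens 33 [ 464.3 -351.2] [51.8 56.6] 2.83 z [0.0207 0.0238 0.0263]
[[437.0, -324.0], [440.0, -381.0], [492.0, -378.0], [489.0, -322.0]]
jarlid 189 [553.5 -89.4] [49.9 54. ] 12.56 z [0.0622 0.0697 0.074 ]
[[523.0, -68.0], [535.0, -121.0], [584.0, -110.0], [572.0, -58.0]]
lime 194 [649.1 -83. ] [42.4 48.5] 74.84 z [0.0176 0.037  0.0485]
[[620.0, -97.0], [667.0, -110.0], [678.0, -69.0], [631.0, -56.0]]
glass 940 [685.5  16.4] [ 80.3 157.1] 6.32 z [0.0329 0.1133 0.1511]
[[637.0, 90.0], [654.0, -66.0], [734.0, -57.0], [717.0, 99.0]]
bowl 311 [424.3 486.4] [121.3  89.8] 39.86 z [0.0221 0.0414 0.0589]
[[349.0, 482.0], [407.0, 413.0], [500.0, 491.0], [442.0, 560.0]]
```

```bash
python3 - <<'E'
import cv2
im=cv2.imread("pics/scene0.png")
cv2.imwrite("pics/crop0.png",cv2.resize(im[125:360,235:435],None,fx=2.5,fy=2.5,interpolation=cv2.INTER_CUBIC))
E
```

```text
(no output)
```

View pics/crop0.png

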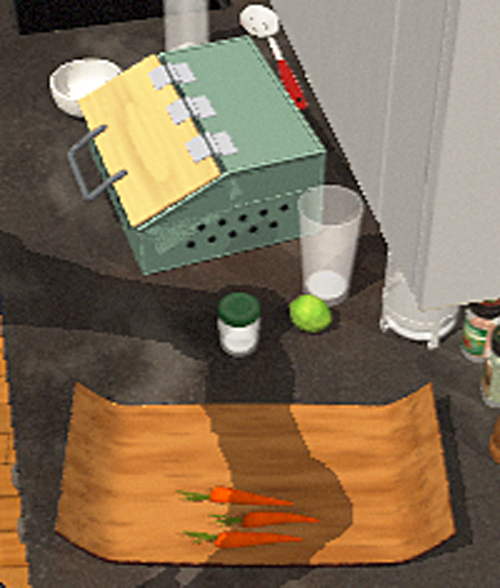

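The crop confirms the layout. The lid is nearly shut with its bar toward the robot, and the carrots' greens point toward the robot, so the empty half of the platter is on the +y side, nearer the bin. I'll move toward the bin for closer views.

Request:
step_arm(travel=[[0.8,-0.95,-0.2],[0.8,-0.95,-0.2],[0.8,-0.95,-0.2],[0.8,-0.95,-0.2],[0.8,-0.95,-0.2]], dr=[[0,0,0],[0,0,0],[0,0,0],[0,0,0],[0,0,0]], gripper=[-0.2,-0.2,-0.2,-0.2,-0.2])

```text
t: 0.6
tool_pos: [0.2611, -0.4669, 0.2511]
tcp_rot: [-3.09, -0.56, 0.0]
force: [0.4, 0.1, -0.5]
finger_gap: 0.399
grasp_force: 0.0
```

Request:
step_arm(travel=[[0.8,-0.95,-0.2],[0.8,-0.95,-0.2],[0.8,-0.95,-0.2],[0.8,-0.95,-0.2],[0.8,-0.95,-0.2]], dr=[[0,0,0],[0,0,0],[0,0,0],[0,0,0],[0,0,0]], gripper=[-0.2,-0.2,-0.2,-0.2,-0.2])

```text
t: 1.1
tool_pos: [0.3026, -0.3499, 0.2712]
tcp_rot: [-3.091, -0.561, 0.001]
force: [-0.1, -0.1, 0.4]
finger_gap: 0.402
grasp_force: 0.0
```

Request:
step_arm(travel=[[0.8,-0.95,-0.2],[0.8,-0.95,-0.2],[0.8,-0.95,-0.2],[0.8,-0.95,-0.2],[0.8,-0.95,-0.2]], dr=[[0,0,0],[0,0,0],[0,0,0],[0,0,0],[0,0,0]], gripper=[-0.2,-0.2,-0.2,-0.2,-0.2])

```text
t: 1.6
tool_pos: [0.3441, -0.233, 0.2913]
tcp_rot: [-3.091, -0.56, 0.001]
force: [0.2, -0.8, 0.5]
finger_gap: 0.397
grasp_force: 0.0
```

Request:
step_arm(travel=[[0.8,-0.95,-0.2],[0.8,-0.95,-0.2],[0.8,-0.95,-0.2],[0.8,-0.95,-0.2],[0.8,-0.95,-0.2]], dr=[[0,0,0],[0,0,0],[0,0,0],[0,0,0],[0,0,0]], gripper=[-0.2,-0.2,-0.2,-0.2,-0.2])

```text
t: 2.1
tool_pos: [0.3856, -0.116, 0.3113]
tcp_rot: [-3.091, -0.561, 0.001]
force: [0.3, 0.5, -0.1]
finger_gap: 0.4
grasp_force: 0.0
```

Request:
step_arm(travel=[[0.8,-0.95,-0.2],[0.8,-0.95,-0.2],[0.8,-0.95,-0.2],[0.8,-0.95,-0.2],[0.8,-0.95,-0.2]], dr=[[0,0,0],[0,0,0],[0,0,0],[0,0,0],[0,0,0]], gripper=[-0.2,-0.2,-0.2,-0.2,-0.2])

```text
t: 2.6
tool_pos: [0.4271, 0.0009, 0.3312]
tcp_rot: [3.091, 0.561, -0.001]
force: [0.5, -0.8, 0.3]
finger_gap: 0.403
grasp_force: 0.0
```

```bash
python3 - <<'E'
from h import *
c,w=cloud("wrist");cv2.imwrite("pics/wr1.png",c["color"]);np.save("wr1.npy",w)
o=robot.get_obs();print(o["tool_pos"],o["qpos"]);print(np.round(c["T_tool_cam"],3),c["mtx"][0][0])
for r in w[::100,::160]: print(np.round(r,2).tolist())
# scene now: platter clearly unshadowed
c,w=cloud("scene");cv2.imwrite("pics/scene1.png",c["color"]);np.save("scene1.npy",w)
im=c["color"];hsv=cv2.cvtColor(im,cv2.COLOR_BGR2HSV);H,S,V=[hsv[...,i].astype(int) for i in range(3)]
v,u=np.mgrid[0:400,0:640];z=w[...,2]
plat=(u>245)&(u<430)&(v>272)&(v<358)
m=plat&(z>.008)&(z<.075)&(S>60)
m=cv2.morphologyEx(m.astype(np.uint8),cv2.MORPH_OPEN,np.ones((5,5)))>0
p=w[m][:,:2].astype(np.float32)*1000
for q in (0,):
    r=cv2.minAreaRect(p);print("platter",r)
def rr(P,n):
    # robust box fit: yaw minimizing trimmed area
    best=min(((np.ptp(np.percentile(P@np.array([[np.cos(a),-np.sin(a)],[np.sin(a),np.cos(a)]]),[.7,99.3],axis=0),axis=0).prod(),a) for a in np.radians(np.arange(-25,25,.5))))
    a=best[1];Rm=np.array([[np.cos(a),-np.sin(a)],[np.sin(a),np.cos(a)]]);q=np.percentile(P@Rm,[.7,99.3],axis=0);print(n,"yaw",np.degrees(a),"centre",Rm@q.mean(0),"size",np.ptp(q,axis=0))
rr(p,"platter")
w0=np.load("scene0.npy");im0=cv2.imread("pics/scene0.png");h0=cv2.cvtColor(im0,cv2.COLOR_BGR2HSV).astype(int)
box=(u>290)&(u<375)&(v>130)&(v<235)
g=(h0[...,0]>40)&(h0[...,0]<90)&(h0[...,1]>30)&box&(abs(w0[...,2]-.15)<.006)
g=cv2.morphologyEx(g.astype(np.uint8),cv2.MORPH_OPEN,np.ones((5,5)))>0
rr(w0[g][:,:2]*1000,"top")
E
```

```text
[0.42924203 0.00577417 0.3321231 ] [ 0.11783699  0.30188738 -0.31815625  1.96640217  0.11630105  0.88718668
 -1.46629944]
[[-0.     0.957  0.29   0.075]
 [ 1.     0.    -0.    -0.   ]
 [-0.     0.29  -0.957 -0.142]
 [ 0.     0.     0.     1.   ]] 355.4685810211988
[[0.47, 0.32, 0.12], [0.52, 0.18, 0.14], [0.59, 0.07, -0.0], [0.66, -0.11, -0.0]]
[[0.34, 0.42, -0.0], [0.41, 0.22, -0.0], [0.48, 0.03, 0.0], [0.56, -0.16, -0.0]]
[[-0.37, 1.12, -0.92], [0.28, 0.19, -0.0], [0.36, -0.02, -0.0], [0.44, -0.22, 0.01]]
[[-0.73, 0.98, -0.79], [0.12, 0.16, -0.0], [0.11, -0.1, -0.16], [0.32, -0.26, 0.06]]
platter ((520.95849609375, -307.1268005371094), (231.19442749023438, 420.6076965332031), 76.79618835449219)
platter yaw -12.5 centre [ 520.38872958 -308.88622342] size [413.64913002 219.60446318]
top yaw 5.0 centre [633.31020604 235.9087458 ] size [130.63787101 303.92638318]
```

View pics/wr1.png

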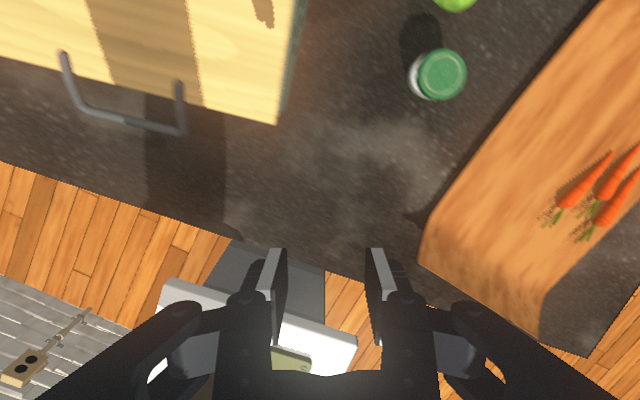

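The wrist view shows the grip bar clearly, from about (72,108) to (183,133) with its arms reaching up to the lid. The jar is at (440,75), and the platter with its carrots is on the right.

```bash
python3 - <<'E'
from h import *
w=np.load("wr1.npy");im=cv2.imread("pics/wr1.png");hsv=cv2.cvtColor(im,cv2.COLOR_BGR2HSV).astype(int)
v,u=np.mgrid[0:400,0:640];z=w[...,2]
b=(u>55)&(u<195)&(v>95)&(v<140)&(z>.05)&(z<.12)&(hsv[...,1]<90)
p=w[b]; print(b.sum(),p.mean(0),np.percentile(p,[3,97],axis=0))
yaw=np.radians(5);X=np.array([np.cos(yaw),np.sin(yaw)]);Y=np.array([-X[1],X[0]])
B=np.array([.5705,.2304]);q=(p[:,:2]-B)
print("bar in bin frame",np.percentile(q@X,[3,50,97]),np.percentile(q@Y,[3,50,97]),np.percentile(p[:,2],[50,90]))
d=np.linalg.svd(p-p.mean(0),full_matrices=False)[2][0];print("bar dir",d)
lid=(hsv[...,0]>10)&(hsv[...,0]<32)&(hsv[...,1]>50)&(z>.05)&(z<.2)&(v<125)&(u<300)
lp=w[lid];c=lp.mean(0);n=np.linalg.svd((lp-c)[::5],full_matrices=False)[2][2];n*=np.sign(n[2]);print("lid n",n,"yaw",np.degrees(np.arctan2(-n[1],-n[0])),"tilt",np.degrees(np.arctan2(np.hypot(n[0],n[1]),n[2])))
ql=lp[:,:2]-B;print(np.percentile(ql@X,[1,99]),np.percentile(ql@Y,[1,99]))
E
```

```text
1449 [0.40122921 0.20326041 0.08496976] [[0.38607538 0.15333804 0.07639293]
 [0.43744353 0.26458678 0.10727913]]
bar in bin frame [-0.18292607 -0.17561284 -0.13876608] [-0.06343582 -0.01491121  0.04928358] [0.08055397 0.10179027]
bar dir [-0.2569887   0.95939969 -0.11622839]
lid n [-0.41001817 -0.05879614  0.91018027] yaw 8.16051754606967 tilt 24.46972510591145
[-0.14374741 -0.03679355] [-0.15316588  0.10715758]
```

Request:
step_arm(travel=[[0,0,0],[0,0,0],[0,0,0],[0,0,0],[0,0,0]], dr=[[0,0,-0.885],[0,0,-0.885],[0,0,-0.885],[0,0,-0.885],[0,0,-0.885]], gripper=[-0.35,-0.35,-0.35,-0.35,-0.35])

```text
t: 3.2
tool_pos: [0.4266, -0.001, 0.3309]
tcp_rot: [2.736, 1.543, -0.002]
force: [0.5, 0.6, -0.2]
finger_gap: 0.324
grasp_force: 0.0
```

Request:
step_arm(travel=[[0,0,0],[0,0,0],[0,0,0],[0,0,0],[0,0,0]], dr=[[0,0,-0.885],[0,0,-0.885],[0,0,-0.885],[0,0,-0.885],[0,0,-0.885]], gripper=[-0.35,-0.35,-0.35,-0.35,-0.35])

```text
t: 3.7
tool_pos: [0.4266, -0.0011, 0.3309]
tcp_rot: [-2.084, -2.35, 0.002]
force: [0.1, -0.2, -0.4]
finger_gap: 0.325
grasp_force: 0.0
```

Request:
step_arm(travel=[[0.94,-0.05,0.8],[0.94,-0.05,0.8],[0.94,-0.05,0.8],[0.94,-0.05,0.8],[0.94,-0.05,0.8]], dr=[[0,0,0],[0,0,0],[0,0,0],[0,0,0],[0,0,0]], gripper=[-0.35,-0.35,-0.35,-0.35,-0.35])

```text
t: 4.2
tool_pos: [0.4109, 0.0923, 0.2504]
tcp_rot: [2.091, 2.345, -0.002]
force: [1.1, 0.4, 0.1]
finger_gap: 0.323
grasp_force: 0.0
```

Request:
step_arm(travel=[[0.94,-0.05,0.8],[0.94,-0.05,0.8],[0.94,-0.05,0.8],[0.94,-0.05,0.8],[0.94,-0.05,0.8]], dr=[[0,0,0],[0,0,0],[0,0,0],[0,0,0],[0,0,0]], gripper=[-0.35,-0.35,-0.35,-0.35,-0.35])

```text
t: 4.7
tool_pos: [0.3954, 0.1852, 0.1704]
tcp_rot: [2.09, 2.345, -0.002]
force: [0.4, -0.2, -0.7]
finger_gap: 0.323
grasp_force: 0.0
```

Request:
step_arm(travel=[[0.94,-0.05,0.8],[0,0,0]], dr=[[0,0,0],[0,0,0]], gripper=[-0.35,-0.35])

```text
t: 4.9
tool_pos: [0.3913, 0.2057, 0.1539]
tcp_rot: [-2.084, -2.349, 0.003]
force: [-0.9, -0.6, 0.9]
finger_gap: 0.324
grasp_force: 0.0
```

```bash
python3 - <<'E'
from h import *
c,w=cloud("wrist");cv2.imwrite("pics/wr2.png",c["color"]);np.save("wr2.npy",w)
o=robot.get_obs();print(o["tool_pos"],o["tcp_rot"],o["qpos"])
E
```

```text
[0.39175166 0.20400826 0.15456941] [-2.08679306 -2.34791622  0.00369396] [-0.32503059  0.62253428 -0.40484315  2.16836482  0.55296458  0.45276073
 -1.04964597]
```

View pics/wr2.png

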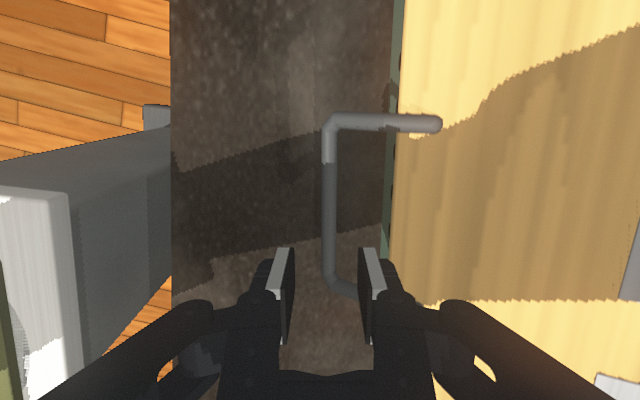

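The wrist view shows the bar running straight up the image at column 329, rows 125–285. That is parallel to the pads and between the fingers at columns 290 and 362.

```bash
python3 - <<'E'
from h import *
w=np.load("wr2.npy");z=w[...,2]
o=robot.get_obs();Rm=R.from_rotvec(o["tcp_rot"]).as_matrix();t=o["tool_pos"]
for r in range(115,290,20):
    s=slice(318,340);m=(z[r,s]>.05)&(z[r,s]<.1)
    print(r,m.sum(),np.round(w[r,s][m].mean(0),4) if m.any() else None, np.round((w[r,s][m].mean(0)-t)@Rm,4) if m.any() else None)
# front edge of lid line
pts=[]
for r in range(10,300,20):
    s=np.where((z[r,360:640]>.085))[0]
    if len(s): pts.append(w[r,360+s[0]+2])
pts=np.array(pts);print(np.round(pts[:,:3],4))
E
```

```text
115 11 [0.3892 0.2671 0.0836] [0.063  0.005  0.0709]
135 16 [0.3875 0.2548 0.0794] [0.051  0.0019 0.0751]
155 16 [0.389  0.2427 0.0794] [0.0389 0.0019 0.0751]
175 16 [0.3905 0.2302 0.0792] [0.0263 0.002  0.0753]
195 15 [0.3918 0.2173 0.0792] [0.0133 0.0017 0.0753]
215 15 [0.3934 0.2041 0.0796] [0.     0.0018 0.075 ]
235 15 [0.395  0.1903 0.0795] [-0.0139  0.0018  0.0751]
255 15 [0.3968 0.176  0.0795] [-0.0283  0.0019  0.0751]
275 17 [0.3992 0.1617 0.0801] [-0.0428  0.0026  0.0745]
[[0.4179 0.3227 0.0991]
 [0.4186 0.3136 0.0994]
 [0.4196 0.3043 0.1001]
 [0.421  0.2948 0.0994]
 [0.4222 0.285  0.0995]
 [0.4231 0.2747 0.0993]
 [0.4142 0.263  0.0987]
 [0.4258 0.2534 0.0994]
 [0.427  0.2424 0.1002]
 [0.4283 0.2304 0.0987]
 [0.4297 0.2185 0.0989]
 [0.4314 0.206  0.0988]
 [0.4054 0.2192 0.1613]
 [0.4044 0.217  0.1747]
 [0.4054 0.2093 0.176 ]]
```

Request:
step_arm(travel=[[0.05,0.02,0.9],[0.05,0.02,0.98],[0.05,0.02,0.98],[0.05,0.02,0.98],[0.05,0.02,0.98]], dr=[[0,0,0],[0,0,0],[0,0,0],[0,0,0],[0,0,0]], gripper=[-0.35,-0.35,-0.35,-0.35,-0.35])

```text
t: 5.45
tool_pos: [0.3949, 0.2076, 0.0589]
tcp_rot: [2.091, 2.342, 0.0]
force: [0.2, 0.1, -0.6]
finger_gap: 0.324
grasp_force: 0.0
```

Request:
step_arm(travel=[[0,0,0.1],[0,0,0],[0,0,0]], dr=[[0,0,0],[0,0,0],[0,0,0]], gripper=[-0.53,-0.53,-0.53], grip_force=20)

```text
t: 5.75
tool_pos: [0.3945, 0.2088, 0.0578]
tcp_rot: [2.09, 2.344, 0.001]
force: [-0.0, 0.6, -0.2]
finger_gap: 0.231
grasp_force: 0.0
```

```bash
cat >> h.py <<'E'
def rows(P,Q):
    "poses list of (pos, Rotation) -> travel, dr rows"
    for (a,A),(b,B) in zip(P[:-1],P[1:]):
        t=A.inv().apply(np.array(b)-a)/.02; d=(A.inv()*B).as_rotvec()/.15
        print(np.round(t,2).tolist(),np.round(d,2).tolist())
yaw=np.radians(6.6);X=np.array([np.cos(yaw),np.sin(yaw),0]);Y=np.array([-X[1],X[0],0]);Z=np.array([0,0,1.])
hinge=np.array([.5645,.2290,.15]);binO=hinge+.004*X-.15*Z
E
python3 - <<'E'
from h import *
o=robot.get_obs();t=o["tool_pos"];print(t,o["tcp_rot"],o["force"],o["finger_gap"])
A=R.from_rotvec(o["tcp_rot"]);print(A.as_matrix().round(3))
N=25;e0=np.radians(-23.3)
off=t+.019*Z-(hinge+.188*(-X*np.cos(e0)+Z*np.sin(e0)));print("off",off@X,off@Y,off[2])
P=[]
for i in range(N+1):
    s=i/N;e=e0+s*np.radians(93.5+23.3);T=A*R.from_rotvec([-s*np.radians(45),0,0])
    bar=hinge+.188*(-X*np.cos(e)+Z*np.sin(e))+Y*(off@Y)
    P.append((bar+.019*T.apply([0,0,1]),T))
print(P[0][0]-t);rows(P,0)
E
```

```text
[0.39448557 0.20880214 0.05781075] [2.09047587e+00 2.34424002e+00 1.47116151e-03] [-0.01615431  0.55043476 -0.23835033] 0.23148722796761906
[[-0.114  0.993  0.001]
 [ 0.993  0.114  0.   ]
 [ 0.     0.001 -1.   ]]
off 0.001458731808547173 -0.0005230348499258174 0.0011733023082677319
[-0.00142807 -0.00016253 -0.00117329]
[-0.0, -0.24, -0.72] [-0.21, 0.0, 0.0]
[-0.0, -0.16, -0.74] [-0.21, 0.0, -0.0]
[-0.0, -0.08, -0.76] [-0.21, -0.0, 0.0]
[0.0, 0.01, -0.77] [-0.21, 0.0, -0.0]
[0.0, 0.1, -0.76] [-0.21, 0.0, 0.0]
[0.0, 0.18, -0.75] [-0.21, 0.0, 0.0]
[0.0, 0.27, -0.73] [-0.21, -0.0, 0.0]
[0.0, 0.35, -0.7] [-0.21, -0.0, -0.0]
[0.0, 0.42, -0.66] [-0.21, 0.0, 0.0]
[0.0, 0.49, -0.61] [-0.21, -0.0, -0.0]
[0.0, 0.56, -0.55] [-0.21, 0.0, -0.0]
[0.0, 0.62, -0.49] [-0.21, -0.0, 0.0]
[0.0, 0.67, -0.42] [-0.21, 0.0, -0.0]
[0.0, 0.71, -0.35] [-0.21, 0.0, 0.0]
[0.0, 0.75, -0.27] [-0.21, -0.0, 0.0]
[0.0, 0.77, -0.18] [-0.21, 0.0, -0.0]
[0.0, 0.79, -0.1] [-0.21, -0.0, -0.0]
[0.0, 0.8, -0.01] [-0.21, 0.0, -0.0]
[0.0, 0.79, 0.07] [-0.21, -0.0, 0.0]
[0.0, 0.78, 0.16] [-0.21, 0.0, -0.0]
[0.0, 0.76, 0.24] [-0.21, -0.0, 0.0]
[0.0, 0.72, 0.32] [-0.21, 0.0, 0.0]
[0.0, 0.68, 0.4] [-0.21, 0.0, -0.0]
[0.0, 0.63, 0.47] [-0.21, 0.0, -0.0]
[0.0, 0.58, 0.54] [-0.21, 0.0, 0.0]
```

Request:
step_arm(travel=[[0,0,0],[0,0,0],[0,0,0]], dr=[[0,0,0],[0,0,0],[0,0,0]], gripper=[-1,-1,-1], grip_force=20)

```text
t: 6.05
tool_pos: [0.3937, 0.209, 0.0573]
tcp_rot: [2.09, 2.346, -0.0]
force: [-1.6, -0.8, 0.6]
finger_gap: 0.109
grasp_force: 20.7
```

Request:
step_arm(travel=[[0,-0.24,-0.72],[0,-0.16,-0.74],[0,-0.08,-0.76],[0,0.01,-0.77],[0,0.1,-0.76]], dr=[[-0.21,0,0],[-0.21,0,0],[-0.21,0,0],[-0.21,0,0],[-0.21,0,0]], gripper=[-1,-1,-1,-1,-1])

```text
t: 6.55
tool_pos: [0.3799, 0.2074, 0.1263]
tcp_rot: [2.021, 2.272, 0.162]
force: [-4.7, -1.0, -3.9]
finger_gap: 0.105
grasp_force: 20.0
```

Request:
step_arm(travel=[[0,0.18,-0.75],[0,0.27,-0.73],[0,0.35,-0.7],[0,0.42,-0.66],[0,0.49,-0.61]], dr=[[-0.21,0,0],[-0.21,0,0],[-0.21,0,0],[-0.21,0,0],[-0.21,0,0]], gripper=[-1,-1,-1,-1,-1])

```text
t: 7.05
tool_pos: [0.3912, 0.2087, 0.1991]
tcp_rot: [1.942, 2.197, 0.319]
force: [-27.7, -1.7, 5.2]
finger_gap: 0.109
grasp_force: 21.3
```

Request:
step_arm(travel=[[0,0.56,-0.55],[0,0.62,-0.49],[0,0.67,-0.42],[0,0.71,-0.35],[0,0.75,-0.27]], dr=[[-0.21,0,0],[-0.21,0,0],[-0.21,0,0],[-0.21,0,0],[-0.21,0,0]], gripper=[-1,-1,-1,-1,-1])

```text
t: 7.55
tool_pos: [0.4387, 0.2142, 0.2622]
tcp_rot: [1.857, 2.1, 0.48]
force: [-26.4, -4.3, 20.8]
finger_gap: 0.108
grasp_force: 25.0
```

```bash
python3 - <<'E'
from h import *
o=robot.get_obs();t=o["tool_pos"];A=R.from_rotvec(o["tcp_rot"])
g=t-.019*A.apply([0,0,1])-hinge;print(t,g@X,g@Y,g[2],np.hypot(g@X,g[2]),np.degrees(np.arctan2(g[2],-g@X)),o["force"],A.apply([0,0,1])@X,o["qpos"])
E
```

```text
[0.438662   0.21422685 0.26221124] -0.1349687761952465 -0.00025299904001486496 0.12931852752793074 0.18692204821698996 43.77524917930556 [-26.42728272  -4.2765689   20.7516022 ] 0.43509191575760214 [-0.78775104  0.36832777  0.09720244  2.33051469  1.28210304  0.21625156
 -1.81666068]
```

Request:
step_arm(travel=[[0,-0.05,-0.15],[0,0.75,-0.22],[0,0.77,-0.18]], dr=[[0,0,0],[-0.21,0,0],[-0.21,0,0]], gripper=[-1,-1,-1])

```text
t: 7.85
tool_pos: [0.4679, 0.2175, 0.2877]
tcp_rot: [1.822, 2.047, 0.548]
force: [3.5, 0.7, -10.6]
finger_gap: 0.109
grasp_force: 21.8
```

```bash
cat > s.py <<'E'
from h import *
o=robot.get_obs();t=o["tool_pos"];A=R.from_rotvec(o["tcp_rot"])
g=t-.019*A.apply([0,0,1])-hinge;print(t,g@X,g@Y,g[2],np.hypot(g@X,g[2]),np.degrees(np.arctan2(g[2],-g@X)),"F",o["force"],np.degrees(np.arcsin(A.apply([0,0,1])@X)),o["qpos"])
E
python3 s.py
```

```text
[0.46787612 0.21752799 0.2877067 ] -0.10680264887045664 -0.00028295699183643504 0.15416085603256494 0.18754299597276158 55.285780864726476 F [  3.4958335    0.73843295 -10.5520803 ] 30.001945796368208 [-0.80049277  0.34741007  0.12811269  2.29181339  1.33716065  0.23871252
 -1.85084837]
```

Request:
step_arm(travel=[[0,0.8,-0.01],[0,0.79,0.07],[0,0.78,0.16],[0,0.76,0.24]], dr=[[-0.21,0,0],[-0.21,0,0],[-0.21,0,0],[-0.21,0,0]], gripper=[-1,-1,-1,-1])

```text
t: 8.25
tool_pos: [0.5264, 0.2243, 0.3146]
tcp_rot: [1.749, 1.964, 0.663]
force: [-3.3, -1.5, 1.8]
finger_gap: 0.101
grasp_force: 23.7
```

```bash
python3 s.py
```

```text
[0.52637281 0.22433408 0.3145568 ] -0.04993429031899326 -0.00024855493427359664 0.17966338774957094 0.18647350012083266 74.46766066738094 F [-3.26244854 -1.4626601   1.81003948] 37.33682345583149 [-0.77874743  0.36663     0.14793493  2.23540654  1.68627864  0.26682282
 -2.15220568]
```

Request:
step_arm(travel=[[0,0.72,0.32],[0,0.68,0.4],[0,0.63,0.45],[0,0.58,0.5],[0,0,0]], dr=[[-0.21,0,0],[-0.21,0,0],[-0.21,0,0],[-0.21,0,0],[0,0,0]], gripper=[-1,-1,-1,-1,-1])

```text
t: 8.75
tool_pos: [0.5889, 0.2315, 0.3222]
tcp_rot: [1.674, 1.878, 0.769]
force: [0.9, 0.8, 0.5]
finger_gap: 0.108
grasp_force: 23.7
```

```bash
python3 s.py
```

```text
[0.58885387 0.23146914 0.32219666] 0.011145302121854578 -0.0003277319310340122 0.18573494522148173 0.18606903997122745 93.43400087460763 F [0.91845446 0.81856027 0.45965448] 44.557902933385364 [-6.33309082e-01  4.32521687e-01  7.16046549e-04  2.18641316e+00
  2.03061352e+00  3.98487204e-01 -2.44946312e+00]
```

Request:
step_arm(travel=[[0,0,0],[0,0,0],[0,0,-0.5],[0,0,-1],[0,0,-1]], dr=[[0,0,0],[0,0,0],[0,0,0],[0,0,0],[0,0,0]], gripper=[-0.4,-0.4,-0.4,-0.4,-0.4])

```text
t: 9.25
tool_pos: [0.5521, 0.2279, 0.3581]
tcp_rot: [1.674, 1.881, 0.768]
force: [-0.5, -0.3, 0.1]
finger_gap: 0.301
grasp_force: 0.0
```

Request:
step_arm(travel=[[0,0,-1],[0,0,-1],[0,0,-1],[0,0,-1],[0,0,0]], dr=[[0,0,0],[0,0,0],[0,0,0],[0,0,0],[0,0,-0.5]], gripper=[-0.4,-0.4,-0.4,-0.4,-0.4])

```text
t: 9.75
tool_pos: [0.4958, 0.2222, 0.4169]
tcp_rot: [1.591, 1.933, 0.743]
force: [0.7, 0.6, 0.7]
finger_gap: 0.299
grasp_force: 0.0
```

Request:
step_arm(travel=[[0,0,0],[0,0,0],[0,0,0],[0,0,0],[0,0,0]], dr=[[0,0,-1],[0,0,-1],[0,0,-1],[0,0,-1],[0,0,-1]], gripper=[-0.4,-0.4,-0.4,-0.4,-0.4])

```text
t: 10.25
tool_pos: [0.4967, 0.2216, 0.4151]
tcp_rot: [0.737, 2.288, 0.408]
force: [0.1, 0.1, -0.5]
finger_gap: 0.299
grasp_force: 0.0
```

Request:
step_arm(travel=[[0,0,0],[0,0,0],[0,0,0],[0,0,0],[0,0,0]], dr=[[0,0,-1],[0,0,-1],[0,0,-1],[0,0,-1],[0,0,-0.97]], gripper=[-0.4,-0.4,-0.4,-0.4,-0.4])

```text
t: 10.75
tool_pos: [0.4967, 0.2216, 0.4151]
tcp_rot: [-0.144, 2.361, 0.053]
force: [-0.4, -0.3, -0.3]
finger_gap: 0.298
grasp_force: 0.0
```

```bash
cat > b.py <<'E'
from h import *
o=robot.get_obs();t=o["tool_pos"];A=R.from_rotvec(o["tcp_rot"]);B=np.stack([X,Y,Z])
print("bin-frame TCP",B@(t-binO),"\naxes(cols) in bin frame\n",(B@A.as_matrix()).round(3),"\nq",o["qpos"].round(3),"F",o["force"].round(1))
E
python3 b.py
```

```text
bin-frame TCP [-7.21858587e-02  4.13993051e-04  4.15068528e-01] 
axes(cols) in bin frame
 [[-0.713 -0.005  0.701]
 [-0.007  1.     0.001]
 [-0.701 -0.004 -0.713]] 
q [-0.871  0.157  0.116  2.232  1.367  0.427 -0.271] F [-0.4 -0.3 -0.3]
```

Request:
step_arm(travel=[[0.97,0,0.95],[0.97,0,0.95],[0.97,0,0.95],[0.97,0,0.95],[0.97,0,0.95]], dr=[[0,0,0],[0,0,0],[0,0,0],[0,0,0],[0,0,0]], gripper=[-0.2,-0.2,-0.2,-0.2,-0.2])

```text
t: 11.25
tool_pos: [0.4952, 0.221, 0.2861]
tcp_rot: [-0.136, 2.359, 0.055]
force: [0.9, -0.6, -0.8]
finger_gap: 0.401
grasp_force: 0.0
```

Request:
step_arm(travel=[[0.97,0,0.95],[0.97,0,0.95],[0.97,0,0.95],[0.97,0,0.95],[0.97,0,0.95]], dr=[[0,0,0],[0,0,0],[0,0,0],[0,0,0],[0,0,0]], gripper=[-0.2,-0.2,-0.2,-0.2,-0.2])

```text
t: 11.75
tool_pos: [0.4952, 0.223, 0.1563]
tcp_rot: [-0.143, 2.36, 0.049]
force: [-0.8, 0.2, -0.9]
finger_gap: 0.401
grasp_force: 0.0
```

```bash
python3 b.py; python3 - <<'E'
from h import *
c,w=cloud("wrist");np.save("wr3.npy",w)
cv2.imwrite("pics/wr3.png",cv2.rotate(cv2.convertScaleAbs(c["color"],alpha=1.5),cv2.ROTATE_180))
B=np.stack([X,Y,Z]);b=(w-binO)@B.T
m=(b[...,0]>-.03)&(b[...,0]<.12)&(abs(b[...,1])<.14)
print("floor z",np.percentile(b[m&(b[...,2]<.03)][:,2],[5,25,50,75,95]), "back wall x",np.median(b[(abs(b[...,1])<.14)&(b[...,2]>.04)&(b[...,2]<.1)&(b[...,0]>.08)][:,0]))
k=m&(b[...,2]>.0135)&(b[...,2]<.035);print(k.sum())
n,lab,st,ce=cv2.connectedComponentsWithStats(k.astype(np.uint8))
for i in range(1,n):
    if st[i,4]>60:
        p=b[lab==i];cc=p.mean(0);d=np.linalg.svd(p[:,:2]-cc[:2],full_matrices=False)[2][0];print(st[i],ce[i],cc.round(4),d.round(3),np.percentile(p,[2,98],axis=0).round(4).tolist())
E
```

```text
bin-frame TCP [-0.07354849  0.00197682  0.15626009] 
axes(cols) in bin frame
 [[-0.712 -0.003  0.702]
 [-0.007  1.    -0.003]
 [-0.702 -0.007 -0.712]] 
q [-0.433  0.871 -0.612  2.559  2.24   1.238 -1.359] F [-0.8  0.2 -0.9]
floor z [0.00654049 0.00698268 0.00729222 0.00761549 0.00821734] back wall x 0.12652908774958266
904
[265 107  32  75 904] [283.94358407 146.06969027] [ 0.022  -0.0343  0.0195] [0.999 0.045] [[-0.0199, -0.043, 0.0145], [0.0774, -0.0258, 0.025]]
```

View pics/wr3.png

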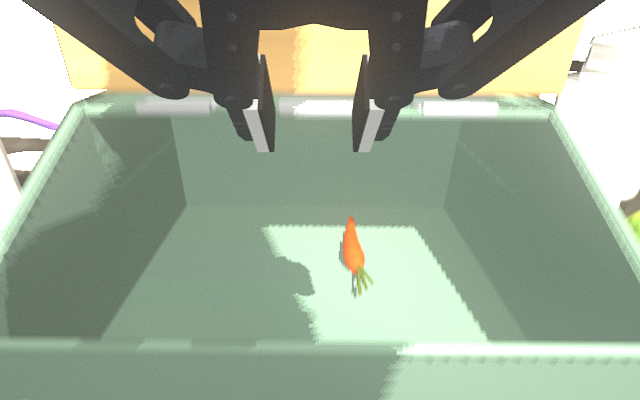

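The rotated view shows the lid standing up behind. The carrot lies on the bin floor at about (353,245), with its greens at (362,280) toward the front and its thin tip to the rear.

```bash
python3 - <<'E'
from h import *
w=np.load("wr3.npy");im=cv2.rotate(cv2.imread("pics/wr3.png"),cv2.ROTATE_180)
h=cv2.cvtColor(im,cv2.COLOR_BGR2HSV).astype(int)
B=np.stack([X,Y,Z]);b=(w-binO)@B.T
m=((h[...,0]<14)|(h[...,0]>172))&(h[...,1]>130)&(b[...,0]>-.05)&(b[...,0]<.125)&(abs(b[...,1])<.14)&(b[...,2]<.04)
p=b[m];print(m.sum(),np.percentile(p,[1,50,99],axis=0).round(4).tolist())
for a in np.arange(-.01,.1,.01):
    q=p[abs(p[:,0]-a)<.005]
    if len(q)>5: print(round(a,3),len(q),np.percentile(q[:,1],[3,50,97]).round(4),np.percentile(q[:,2],[50,97]).round(4))
E
```

```text
333 [[0.0098, -0.0408, 0.0068], [0.0342, -0.0299, 0.0178], [0.0878, -0.0252, 0.0242]]
0.01 47 [-0.0407 -0.0324 -0.0276] [0.0104 0.0175]
0.02 81 [-0.0408 -0.0274 -0.0252] [0.0186 0.0241]
0.03 43 [-0.0375 -0.0271 -0.0253] [0.0214 0.0241]
0.04 51 [-0.0374 -0.0287 -0.0255] [0.0209 0.0229]
0.05 40 [-0.0374 -0.0308 -0.0272] [0.0199 0.0209]
0.06 20 [-0.0379 -0.0313 -0.0289] [0.0177 0.0198]
0.07 23 [-0.0387 -0.0349 -0.0306] [0.0166 0.0177]
0.08 22 [-0.0389 -0.0361 -0.0331] [0.0151 0.0162]
0.09 6 [-0.0384 -0.0369 -0.0356] [0.0131 0.0142]
```

Request:
step_arm(travel=[[0.05,-0.35,0.85],[0.05,-0.35,0.85],[0.05,-0.35,0.85],[0.05,-0.35,0.85],[0.05,-0.35,0.85]], dr=[[0,0,0],[0,0,0],[0,0,0],[0,0,0],[0,0,0]], gripper=[-0.2,-0.2,-0.2,-0.2,-0.2])

```text
t: 12.3
tool_pos: [0.5559, 0.1933, 0.0933]
tcp_rot: [-0.142, 2.36, 0.049]
force: [-0.0, -0.2, 0.5]
finger_gap: 0.402
grasp_force: 0.0
```

```bash
python3 b.py
```

```text
bin-frame TCP [-0.01660283 -0.03447057  0.09334205] 
axes(cols) in bin frame
 [[-0.712 -0.002  0.702]
 [-0.006  1.    -0.003]
 [-0.702 -0.007 -0.712]] 
q [-0.288  1.019 -0.533  2.459  2.458  1.246 -1.295] F [-0.  -0.2  0.5]
```

Request:
step_arm(travel=[[0.05,0,0.9],[0.05,0,0.9],[0.05,0,0.9],[0.05,0,0.9],[0.05,0.05,0.7]], dr=[[0,0,0],[0,0,0],[0,0,0],[0,0,0],[0,0,0]], gripper=[-0.2,-0.2,-0.2,-0.2,-0.2])

```text
t: 12.8
tool_pos: [0.6127, 0.2005, 0.0285]
tcp_rot: [-0.142, 2.359, 0.048]
force: [0.1, -0.1, 0.7]
finger_gap: 0.4
grasp_force: 0.0
```

```bash
python3 b.py; python3 - <<'E'
from h import *
c,w=cloud("wrist");cv2.imwrite("pics/wr4.png",cv2.rotate(cv2.convertScaleAbs(c["color"],alpha=1.5),cv2.ROTATE_180))
E
```

```text
bin-frame TCP [ 0.04055435 -0.03385387  0.02850158] 
axes(cols) in bin frame
 [[-0.712 -0.002  0.702]
 [-0.007  1.    -0.004]
 [-0.702 -0.008 -0.712]] 
q [-0.241  1.141 -0.481  2.278  2.55   1.18  -1.22 ] F [ 0.1 -0.1  0.7]
```

View pics/wr4.png

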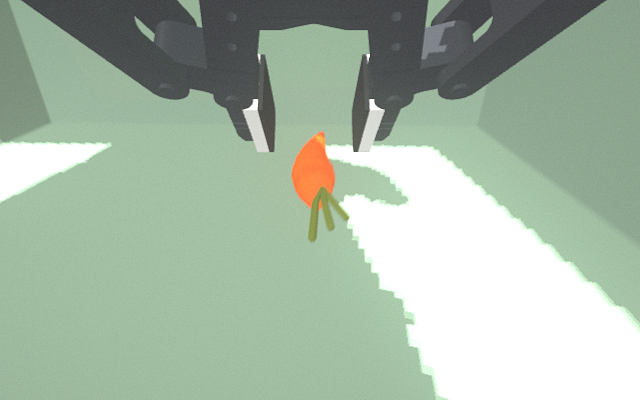

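The carrot lies centred between the open fingers, with the root at (313,170) and the fingers at columns 265 and 362. The last approach can go straight in.

Request:
step_arm(travel=[[0,0,0.4],[0.03,0,0.36],[0,0,0]], dr=[[0,0,0],[0,0,0],[0,0,0]], gripper=[-0.2,-0.2,-0.2])

```text
t: 13.15
tool_pos: [0.622, 0.2021, 0.017]
tcp_rot: [-0.14, 2.36, 0.05]
force: [-0.5, 0.1, 0.2]
finger_gap: 0.4
grasp_force: 0.0
```

Request:
step_arm(travel=[[0,0,0],[0,0,0],[0,0,0],[0,0,0]], dr=[[0,0,0],[0,0,0],[0,0,0],[0,0,0]], gripper=[-1,-1,-1,-1], grip_force=25)

```text
t: 13.55
tool_pos: [0.6213, 0.2022, 0.0172]
tcp_rot: [-0.14, 2.361, 0.051]
force: [-1.8, -1.4, 2.5]
finger_gap: 0.179
grasp_force: 24.5
```

```bash
python3 b.py
```

```text
bin-frame TCP [ 0.04930308 -0.03317422  0.01717618] 
axes(cols) in bin frame
 [[-0.713 -0.002  0.701]
 [-0.004  1.    -0.002]
 [-0.701 -0.005 -0.713]] 
q [-0.232  1.162 -0.48   2.247  2.562  1.169 -1.207] F [-1.8 -1.4  2.5]
```

Request:
step_arm(travel=[[0,0,-0.3],[0,0,-0.6],[0,0,-0.9],[0,0,-0.9],[0,0,-0.9]], dr=[[0,0,0],[0,0,0],[0,0,0],[0,0,0],[0,0,0]], gripper=[-1,-1,-1,-1,-1])

```text
t: 14.05
tool_pos: [0.57, 0.1965, 0.069]
tcp_rot: [-0.141, 2.361, 0.052]
force: [0.3, 0.6, 0.1]
finger_gap: 0.176
grasp_force: 24.4
```

Request:
step_arm(travel=[[0,0,-0.9],[0,0,-0.9],[0,0,-0.9],[0,0,-0.9],[0,0,-0.9]], dr=[[0,0,0],[0,0,0],[0,0,0],[0,0,0],[0,0,0]], gripper=[-1,-1,-1,-1,-1])

```text
t: 14.55
tool_pos: [0.5166, 0.1953, 0.1233]
tcp_rot: [-0.152, 2.355, 0.048]
force: [-1.0, 0.5, -2.3]
finger_gap: 0.18
grasp_force: 24.5
```

```bash
python3 b.py; python3 - <<'E'
from h import *
c,w=cloud("wrist");cv2.imwrite("pics/wr5.png",cv2.rotate(cv2.convertScaleAbs(c["color"],alpha=1.3),cv2.ROTATE_180))
E
```

```text
bin-frame TCP [-0.05548952 -0.0279861   0.12325196] 
axes(cols) in bin frame
 [[-0.709 -0.009  0.705]
 [-0.014  1.    -0.001]
 [-0.705 -0.01  -0.709]] 
q [-0.234  1.027 -0.798  2.559  2.278  1.425 -1.217] F [-1.   0.5 -2.3]
```

View pics/wr5.png

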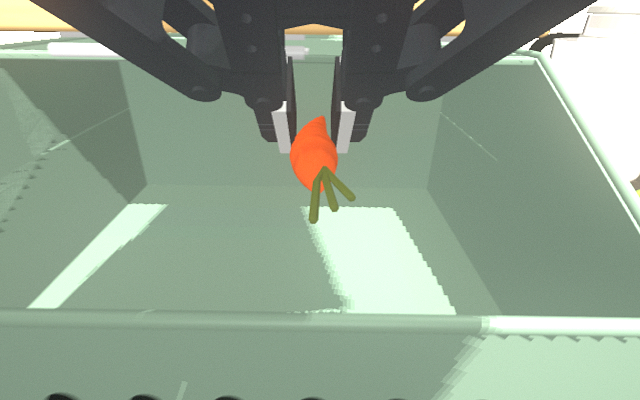

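The carrot is held level between the pads at (318,150) and clears the front wall. Joint 4 is at its limit, so I'll tilt the tool steeper and then lift.

Request:
step_arm(travel=[[0,0,0],[0,0,0],[0,0,0],[0,0,0]], dr=[[0,0.5,0],[0,0.5,0],[0,0.5,0],[0,0.5,0]], gripper=[-1,-1,-1,-1])

```text
t: 15.0
tool_pos: [0.5154, 0.195, 0.121]
tcp_rot: [-0.162, 2.663, 0.037]
force: [-0.5, -0.7, -0.6]
finger_gap: 0.178
grasp_force: 24.5
```

```bash
python3 b.py
```

```text
bin-frame TCP [-0.05663632 -0.028145    0.12101504] 
axes(cols) in bin frame
 [[-0.89  -0.006  0.456]
 [-0.006  1.     0.001]
 [-0.456 -0.002 -0.89 ]] 
q [-0.107  0.837 -0.762  2.313  1.978  0.807 -0.783] F [-0.5 -0.7 -0.6]
```

Request:
step_arm(travel=[[0.5,0,-0.5],[-0.2,0,-0.95],[-0.3,0,-0.97],[-0.3,0,-0.97],[-0.3,0,-0.97]], dr=[[0,0,0],[0,0,0],[0,0,0],[0,0,0],[0,0,0]], gripper=[-1,-1,-1,-1,-1])

```text
t: 15.5
tool_pos: [0.486, 0.1915, 0.2043]
tcp_rot: [-0.162, 2.661, 0.035]
force: [0.0, -0.1, 0.1]
finger_gap: 0.178
grasp_force: 24.5
```

```bash
python3 b.py
```

```text
bin-frame TCP [-0.08630723 -0.02824599  0.20425202] 
axes(cols) in bin frame
 [[-0.889 -0.006  0.459]
 [-0.007  1.    -0.   ]
 [-0.459 -0.003 -0.889]] 
q [-0.112  0.61  -0.763  2.326  1.733  0.667 -0.615] F [ 0.  -0.1  0.1]
```

```bash
cat >> h.py <<'E'
from scipy.spatial.transform import Slerp
def orient(head,elev):
    h=np.radians(head);e=np.radians(elev);H=np.array([np.cos(h),np.sin(h),0])
    z=H*np.cos(e)-Z*np.sin(e); y=np.array([-H[1],H[0],0]); return R.from_matrix(np.stack([np.cross(y,z),y,z],1))
def plan(wps):
    "wps: list of (pos,Rot,nrows) starting at current"
    o=robot.get_obs();p=o["tool_pos"];A=R.from_rotvec(o["tcp_rot"])
    for q,Bq,n in wps:
        S=Slerp([0,1],R.concatenate([A,Bq]));P=[(p+(np.array(q)-p)*i/n,S(i/n)) for i in range(n+1)]
        print("wp",q);rows(P,0);p,A=np.array(q),Bq
E
python3 - <<'E'
from h import *
A=R.from_rotvec(robot.get_obs()["tcp_rot"])
plan([((.49,.192,.245),A,2),((.53,-.28,.245),orient(-11,60),20),((.535,-.289,.12),orient(-11,45.4),7)])
E
```

```text
wp (0.49, 0.192, 0.245)
[-0.56, -0.0, -0.86] [0.0, 0.0, 0.0]
[-0.56, -0.0, -0.86] [0.0, 0.0, 0.0]
wp (0.53, -0.28, 0.245)
[0.04, -1.18, -0.02] [0.05, -0.02, 0.09]
[0.02, -1.18, -0.01] [0.05, -0.02, 0.09]
[0.01, -1.18, 0.0] [0.05, -0.02, 0.09]
[-0.01, -1.18, 0.01] [0.05, -0.02, 0.09]
[-0.03, -1.18, 0.02] [0.05, -0.02, 0.09]
[-0.04, -1.18, 0.03] [0.05, -0.02, 0.09]
[-0.06, -1.18, 0.04] [0.05, -0.02, 0.09]
[-0.07, -1.18, 0.04] [0.05, -0.02, 0.09]
[-0.09, -1.18, 0.05] [0.05, -0.02, 0.09]
[-0.11, -1.18, 0.06] [0.05, -0.02, 0.09]
[-0.12, -1.18, 0.07] [0.05, -0.02, 0.09]
[-0.14, -1.17, 0.08] [0.05, -0.02, 0.09]
[-0.15, -1.17, 0.09] [0.05, -0.02, 0.09]
[-0.17, -1.17, 0.1] [0.05, -0.02, 0.09]
[-0.19, -1.16, 0.11] [0.05, -0.02, 0.09]
[-0.2, -1.16, 0.12] [0.05, -0.02, 0.09]
[-0.22, -1.16, 0.13] [0.05, -0.02, 0.09]
[-0.23, -1.15, 0.13] [0.05, -0.02, 0.09]
[-0.25, -1.15, 0.14] [0.05, -0.02, 0.09]
[-0.26, -1.14, 0.15] [0.05, -0.02, 0.09]
wp (0.535, -0.289, 0.12)
[0.41, -0.06, 0.8] [-0.0, -0.24, -0.0]
[0.43, -0.06, 0.78] [0.0, -0.24, -0.0]
[0.46, -0.06, 0.77] [0.0, -0.24, -0.0]
[0.49, -0.06, 0.75] [0.0, -0.24, 0.0]
[0.52, -0.06, 0.73] [0.0, -0.24, 0.0]
[0.54, -0.06, 0.71] [0.0, -0.24, -0.0]
[0.57, -0.06, 0.69] [0.0, -0.24, 0.0]
```

Request:
step_arm(travel=[[-0.56,0,-0.86],[-0.56,0,-0.86],[0.03,-0.94,-0.02],[0.02,-0.94,-0.01],[0.01,-0.94,0]], dr=[[0,0,0],[0,0,0],[0.04,-0.016,0.072],[0.04,-0.016,0.072],[0.04,-0.016,0.072]], gripper=[-1,-1,-1,-1,-1])

```text
t: 16.0
tool_pos: [0.495, 0.1353, 0.2448]
tcp_rot: [-0.112, 2.655, 0.021]
force: [0.2, 0.0, -0.3]
finger_gap: 0.177
grasp_force: 24.5
```

Request:
step_arm(travel=[[0,-0.94,0],[-0.02,-0.94,0.01],[-0.03,-0.94,0.02],[-0.04,-0.94,0.03],[-0.05,-0.94,0.03]], dr=[[0.04,-0.016,0.072],[0.04,-0.016,0.072],[0.04,-0.016,0.072],[0.04,-0.016,0.072],[0.04,-0.016,0.072]], gripper=[-1,-1,-1,-1,-1])

```text
t: 16.5
tool_pos: [0.5036, 0.0417, 0.2446]
tcp_rot: [-0.03, 2.646, 0.0]
force: [-0.4, -0.2, -1.3]
finger_gap: 0.18
grasp_force: 24.5
```

Request:
step_arm(travel=[[-0.06,-0.94,0.04],[-0.07,-0.94,0.04],[-0.08,-0.94,0.05],[-0.09,-0.94,0.05],[-0.1,-0.94,0.06]], dr=[[0.04,-0.016,0.072],[0.04,-0.016,0.072],[0.04,-0.016,0.072],[0.04,-0.016,0.072],[0.04,-0.016,0.072]], gripper=[-1,-1,-1,-1,-1])

```text
t: 17.0
tool_pos: [0.5125, -0.052, 0.2446]
tcp_rot: [0.051, 2.634, -0.021]
force: [-0.1, 0.7, -0.7]
finger_gap: 0.183
grasp_force: 24.5
```

Request:
step_arm(travel=[[-0.11,-0.94,0.07],[-0.12,-0.94,0.07],[-0.13,-0.94,0.08],[-0.14,-0.94,0.08],[-0.15,-0.94,0.09]], dr=[[0.04,-0.016,0.072],[0.04,-0.016,0.072],[0.04,-0.016,0.072],[0.04,-0.016,0.072],[0.04,-0.016,0.072]], gripper=[-1,-1,-1,-1,-1])

```text
t: 17.5
tool_pos: [0.5215, -0.1465, 0.2446]
tcp_rot: [0.132, 2.619, -0.041]
force: [0.1, -0.4, -0.2]
finger_gap: 0.179
grasp_force: 24.5
```

Request:
step_arm(travel=[[-0.16,-0.93,0.09],[-0.17,-0.93,0.1],[-0.18,-0.93,0.1],[-0.19,-0.93,0.11],[-0.2,-0.93,0.11]], dr=[[0.04,-0.016,0.072],[0.04,-0.016,0.072],[0.04,-0.016,0.072],[0.04,-0.016,0.072],[0.04,-0.016,0.072]], gripper=[-1,-1,-1,-1,-1])

```text
t: 18.0
tool_pos: [0.5317, -0.2419, 0.2455]
tcp_rot: [0.212, 2.601, -0.062]
force: [0.5, -0.1, -0.7]
finger_gap: 0.18
grasp_force: 24.5
```

Request:
step_arm(travel=[[-0.2,-0.93,0.11],[-0.2,-0.92,0.12],[0,0,0]], dr=[[0.04,-0.016,0.072],[0.04,-0.016,0.072],[0,0,0]], gripper=[-1,-1,-1])

```text
t: 18.3
tool_pos: [0.5343, -0.2828, 0.2458]
tcp_rot: [0.25, 2.592, -0.076]
force: [0.0, 0.2, -0.5]
finger_gap: 0.18
grasp_force: 24.6
```

```bash
python3 - <<'E'
from h import *
o=robot.get_obs();print(o["t"],o["tool_pos"],o["qpos"].round(3),o["finger_gap"])
A=R.from_rotvec(o["tcp_rot"]).as_matrix();print(A.round(3))
B=orient(-11,45.4)
plan([((.535,-.289,.12),B,7)])
for n in("scene","wrist"):
    c,w=cloud(n);cv2.imwrite(f"pics/{n}6.png",c["color"]);np.save(f"{n}6.npy",w)
E
```

```text
18.3 [ 0.53433597 -0.28280473  0.24582298] [ 0.727  0.532 -0.355  2.125  1.874  0.045 -0.019] 0.17955301959336709
[[-0.843  0.192  0.503]
 [ 0.163  0.981 -0.103]
 [-0.513 -0.005 -0.858]]
wp (0.535, -0.289, 0.12)
[0.45, -0.04, 0.78] [-0.0, -0.23, 0.0]
[0.48, -0.04, 0.76] [-0.0, -0.23, 0.0]
[0.5, -0.04, 0.75] [-0.0, -0.23, 0.0]
[0.53, -0.04, 0.73] [-0.0, -0.23, 0.0]
[0.55, -0.04, 0.71] [-0.0, -0.23, 0.0]
[0.58, -0.04, 0.69] [-0.0, -0.23, 0.0]
[0.6, -0.04, 0.67] [-0.0, -0.23, 0.0]
```

Request:
step_arm(travel=[[0.45,-0.04,0.78],[0.48,-0.04,0.76],[0.5,-0.04,0.75],[0.53,-0.04,0.73],[0.55,-0.04,0.71]], dr=[[0,-0.23,0],[0,-0.23,0],[0,-0.23,0],[0,-0.23,0],[0,-0.23,0]], gripper=[-1,-1,-1,-1,-1])

```text
t: 18.9
tool_pos: [0.5321, -0.2802, 0.1578]
tcp_rot: [0.223, 2.448, -0.083]
force: [-0.1, -0.3, -1.5]
finger_gap: 0.18
grasp_force: 24.6
```

Request:
step_arm(travel=[[0.58,-0.04,0.69],[0.6,-0.04,0.67],[0,0,0]], dr=[[0,-0.23,0],[0,-0.23,0],[0,0,0]], gripper=[-1,-1,-1])

```text
t: 19.2
tool_pos: [0.5287, -0.281, 0.1178]
tcp_rot: [0.219, 2.388, -0.084]
force: [-0.3, -0.3, -0.7]
finger_gap: 0.175
grasp_force: 24.6
```

```bash
python3 - <<'E'
from h import *
o=robot.get_obs();print(o["t"],o["tool_pos"],o["qpos"].round(3),o["finger_gap"])
A=R.from_rotvec(o["tcp_rot"]).as_matrix();print(A.round(3))
for n in("scene","wrist"):
    c,w=cloud(n);np.save(f"{n}7.npy",w);im=c["color"]
    cv2.imwrite(f"pics/{n}7.png",im)
    h=cv2.cvtColor(im,cv2.COLOR_BGR2HSV).astype(int)
    m=((h[...,0]<12)|(h[...,0]>172))&(h[...,1]>160)&(w[...,2]>.06)&(w[...,2]<.2)
    m=m&(np.linalg.norm(w-o["tool_pos"],axis=-1)<.09)
    p=w[m];print(n,m.sum())
    if m.sum()>10:
        d=np.linalg.svd(p-p.mean(0),full_matrices=False)[2][0];d*=np.sign(d[0]);print(p.mean(0),d,"head",np.degrees(np.arctan2(d[1],d[0])),"pitch",np.degrees(np.arcsin(d[2])),np.percentile(p,[2,98],axis=0).round(3).tolist())
a=cv2.resize(cv2.imread("pics/scene7.png")[230:370,240:440],None,fx=3,fy=3);cv2.imwrite("pics/s7.png",a)
b=cv2.rotate(cv2.imread("pics/wrist7.png"),cv2.ROTATE_180)
b=cv2.resize(b,(600,375));cv2.imwrite("pics/mix7.png",cv2.vconcat([cv2.resize(a,(600,225) if 0 else (320,224)),np.zeros((1,320,3),np.uint8),cv2.resize(b,(320,200))]))
E
```

```text
19.2 [ 0.52869145 -0.28100592  0.11777148] [ 1.122  1.084 -1.017  2.37   2.568  0.896 -0.39 ] 0.17539186289225372
[[-0.723  0.182  0.667]
 [ 0.134  0.983 -0.122]
 [-0.678  0.001 -0.735]]
scene 35
[ 0.54283688 -0.28863493  0.11608037] [ 0.98137061 -0.17965397 -0.0680895 ] head -10.373946590030856 pitch -3.904261769666247 [[0.501, -0.297, 0.11], [0.568, -0.28, 0.124]]
wrist 2181
[ 0.50256172 -0.27551672  0.12282163] [ 0.97489905 -0.22242558  0.00993495] head -12.852184336611844 pitch 0.5692401616439224 [[0.492, -0.288, 0.114], [0.55, -0.268, 0.128]]
```

View pics/mix7.png

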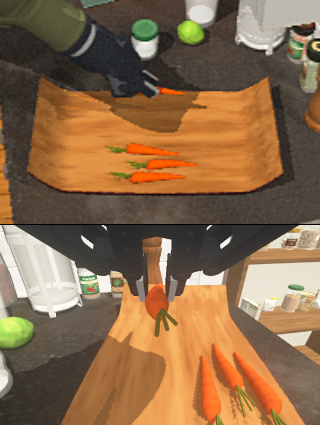

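The top half shows the gripper holding the carrot over the empty half of the platter, with its greens toward the robot. The bottom half shows it held level at (155,305), parallel to the three carrots on the right.

```bash
python3 - <<'E'
from h import *
B=orient(-11,45.4)
plan([((.5335,-.2886,.032),B,5),((.5335,-.2886,.024),B,2)])
for n in ("scene1.npy",):
    w=np.load(n);P=np.array([.5205,-.3085]);xp=np.array([.225,.974]);yp=np.array([-.974,.225])
    q=w[...,:2]-P;m=(abs(q@xp-.03)<.03)&(abs(q@yp)<.08)&(w[...,2]<.03);print("bed z",np.median(w[m][:,2]))
E
```

```text
wp (0.5335, -0.2886, 0.032)
[0.59, -0.06, 0.68] [0.01, -0.04, 0.01]
[0.59, -0.06, 0.68] [0.01, -0.04, 0.01]
[0.6, -0.06, 0.67] [0.01, -0.04, 0.01]
[0.6, -0.06, 0.67] [0.01, -0.04, 0.01]
[0.6, -0.06, 0.67] [0.01, -0.04, 0.01]
wp (0.5335, -0.2886, 0.024)
[0.14, 0.0, 0.14] [0.0, 0.0, 0.0]
[0.14, 0.0, 0.14] [0.0, 0.0, 0.0]
bed z 0.013572912546037319
```

Request:
step_arm(travel=[[0.59,-0.06,0.68],[0.59,-0.06,0.68],[0.6,-0.06,0.67],[0.6,-0.06,0.67],[0.6,-0.06,0.67]], dr=[[0.01,-0.04,0.01],[0.01,-0.04,0.01],[0.01,-0.04,0.01],[0.01,-0.04,0.01],[0.01,-0.04,0.01]], gripper=[-1,-1,-1,-1,-1])

```text
t: 19.8
tool_pos: [0.5349, -0.2906, 0.0338]
tcp_rot: [0.224, 2.349, -0.103]
force: [0.1, 0.3, -1.2]
finger_gap: 0.177
grasp_force: 24.6
```

Request:
step_arm(travel=[[0,0,0],[0.1,0,0.1]], dr=[[0,0,0],[0,0,0]], gripper=[-1,-1])

```text
t: 20.0
tool_pos: [0.5344, -0.2901, 0.0312]
tcp_rot: [0.225, 2.349, -0.101]
force: [-0.6, 0.3, -0.4]
finger_gap: 0.178
grasp_force: 24.6
```

```bash
python3 - <<'E'
from h import *
B=orient(-11,45.4);o=robot.get_obs();print(o["tool_pos"],o["force"],o["qpos"].round(2),R.from_rotvec(o["tcp_rot"]).as_matrix()[:,2])
plan([((.5335,-.2886,.023),B,2)])
E
```

```text
[ 0.53440746 -0.29008551  0.0311956 ] [-0.6301735   0.26256306 -0.41717016] [ 1.12  1.32 -0.96  2.35  2.76  1.07 -0.37] [ 0.69190897 -0.13997642 -0.70828566]
wp (0.5335, -0.2886, 0.023)
[0.17, 0.03, 0.12] [-0.02, 0.02, 0.01]
[0.17, 0.03, 0.12] [-0.02, 0.02, 0.01]
```

Request:
step_arm(travel=[[0.12,0.03,0.1],[0.12,0.03,0.1],[0,0,0]], dr=[[0,0,0],[0,0,0],[0,0,0]], gripper=[-1,-1,-1])

```text
t: 20.3
tool_pos: [0.5328, -0.2885, 0.023]
tcp_rot: [0.226, 2.352, -0.1]
force: [0.0, -0.1, -0.1]
finger_gap: 0.18
grasp_force: 24.6
```

Request:
step_arm(travel=[[0.07,0,0.07],[0,0,0]], dr=[[0,0,0],[0,0,0]], gripper=[-1,-1])

```text
t: 20.5
tool_pos: [0.533, -0.2885, 0.0222]
tcp_rot: [0.225, 2.35, -0.101]
force: [-4.3, -0.1, 6.0]
finger_gap: 0.184
grasp_force: 25.5
```

Request:
step_arm(travel=[[0,0,0],[0,0,0],[0,0,0],[0,0,0]], dr=[[0,0,0],[0,0,0],[0,0,0],[0,0,0]], gripper=[-0.55,-0.4,-0.3,-0.3])

```text
t: 20.9
tool_pos: [0.5327, -0.2886, 0.0206]
tcp_rot: [0.227, 2.352, -0.1]
force: [0.1, -0.7, -0.2]
finger_gap: 0.349
grasp_force: 0.0
```

Request:
step_arm(travel=[[0,0,-0.3],[0,0,-0.6],[0,0,-0.9],[-0.3,0,-0.9],[-0.6,0,-0.8]], dr=[[0,0,0],[0,0,0],[0,0,0],[0,0,0],[0,0,0]], gripper=[-0.3,-0.3,-0.3,-0.3,-0.3])

```text
t: 21.4
tool_pos: [0.4948, -0.2804, 0.0833]
tcp_rot: [0.226, 2.355, -0.098]
force: [1.5, -0.2, 0.2]
finger_gap: 0.343
grasp_force: 0.0
```

Request:
step_arm(travel=[[-0.7,0,-0.7],[-0.7,0,-0.7],[-0.7,0,-0.7],[-0.7,0,-0.7],[-0.7,0,-0.7]], dr=[[0,0.3,0],[0,0.3,0],[0,0.3,0],[0,0.3,0],[0,0,0]], gripper=[-0.3,-0.3,-0.3,-0.3,-0.3])

```text
t: 21.9
tool_pos: [0.5069, -0.2821, 0.1844]
tcp_rot: [0.242, 2.529, -0.085]
force: [0.1, -0.4, 0.7]
finger_gap: 0.349
grasp_force: 0.0
```

```bash
python3 - <<'E'
from h import *
o=robot.get_obs();print(o["t"],o["tool_pos"],o["force"])
c,w=cloud("scene");im=c["color"];h=cv2.cvtColor(im,cv2.COLOR_BGR2HSV).astype(int)
v,u=np.mgrid[0:400,0:640]
m=((h[...,0]<11)|(h[...,0]>174))&(h[...,1]>170)&(u>245)&(u<430)&(v>270)&(v<358)
n,lab,st,ce=cv2.connectedComponentsWithStats(m.astype(np.uint8))
P=np.array([.5205,-.3085]);xp=np.array([.225,.974]);yp=np.array([-.974,.225])
for i in range(1,n):
    if st[i,4]>25:
        p=w[lab==i];q=p[:,:2]-P;print(ce[i].round(),st[i,4],"plat xy",np.median(q@xp).round(4),np.median(q@yp).round(4),"z",np.percentile(p[:,2],[5,95]).round(4))
cv2.imwrite("pics/end.png",cv2.resize(im[100:370,220:460],None,fx=2.2,fy=2.2,interpolation=cv2.INTER_CUBIC))
E
```

```text
21.9 [ 0.50690055 -0.28214621  0.18443061] [ 0.13361906 -0.44495372  0.67300405]
[336. 311.] 30 plat xy nan nan z [nan nan]
[329. 324.] 45 plat xy -0.0343 0.025 z [0.0167 0.0298]
[333. 341.] 51 plat xy nan nan z [nan nan]
```

View pics/end.png

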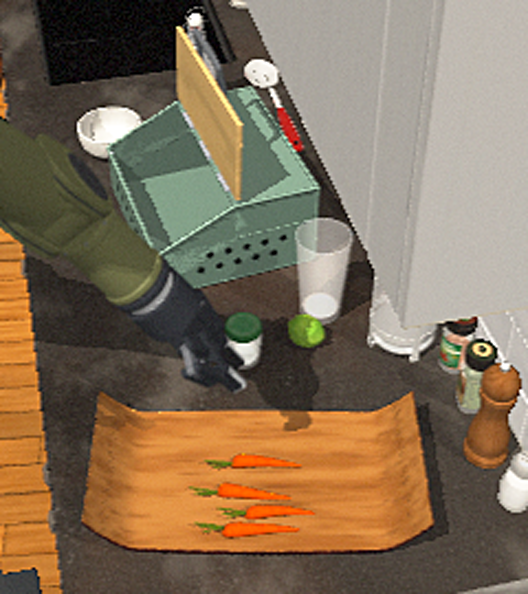

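The final picture shows the lid standing upright and four carrots lying parallel on the platter. The new one is at about (255,462), beside the others, and nothing else has been disturbed.

```bash
python3 -c "
from cell import robot
print(robot.sign_off())"
```

```text
the job is handed in; nothing more can be done
None
```

The lid is standing open, and the last carrot is out of the bin and laid flat on the platter beside the other three. I found it by looking in with the wrist camera rather than by feel. Nothing else appeared moved, and the job is handed in.

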